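Show the sweets in the lever bin

TASK

A customer wants to look into the red-lidded sweet bin: with shut fingertips press down the red lever pad in front of it until the lid is all the way up, and hold it there for at least two seconds. Then let the lever rise slowly under the fingers so the lid eases shut and never drops or slams, and move away. Do not touch the lid itself, leave the yellow bin shut, and do not disturb the jar, the carton or the scoop.

Things in the scene. Friction and masses are not known exactly. Their poses are not given: they have to be found in the camera images.
- red_bin: White open sweet bin, 200 (x) x 170 (y) x 130 mm high, fixed on a brown wooden plinth that is 4 to 44 mm high, with the red-framed lid. Origin: centre of the bin's underside, level with the plinth's top. Its -x side is its front, where the lever pad sticks out towards the robot. It may stand left or right of the yellow bin and is turned up to 0.33 rad either way.
- red_pad (a point): Centre of the top face of the red lever's pad, where to press. Pad 50 (bin x) x 60 (bin y) x 6 mm, centre 163 mm in front of the bin's centre and 139 mm above the bin's underside with the lid shut, then tilted 0.12 rad, bin side lower. Pressing moves it down 67 mm on an arc about the pivot to 72 mm above the bin's underside. It takes 3 to 9 N; the lid's weight pushes it back up.
- red_lever: The red lever: pad in front and a steel arm along the bin's -y side. Origin: its pivot point, 110 mm above the bin's origin, the pivot axis being the bin's y. The lever turns 0.42 rad from lid shut to lid fully up and is rigidly linked to the lid.
- red_lid (a joint): Angle of the red bin's lid in rad: 0 shut, 1.05 fully up (stop). Always 2.5 times the lever's angle, so about 15 mrad of lid per mm of pad travel. The lid is 205 x 210 x 6 mm, hinged along the bin's far (+x) top edge, and falls freely shut if the lever is let go.
- red_lid_edge (a point): Middle of the top of the red lid's front edge, 105 mm in front of the bin's centre and 137 mm above the bin's underside when shut; it swings up and away from the robot.
- yellow_bin: The same bin with yellow lid and yellow lever, fixed on its own plinth (4 to 44 mm), origin at the centre of the bin's underside. To be left alone.
- yellow_pad (a point): Centre of the top face of the yellow lever's pad (same shape and size as the red one). Not to be pressed.
- yellow_lid (a joint): Angle of the yellow lid in rad: 0 shut. Must stay shut.
- jar_center (a point): Centre of a loose round amber jar with green cap, 56 mm diameter, 90 mm high, standing on a ledge of the plinth (105 x 80 mm) beside the red lever pad, on its +y side. Leave alone.
- carton_center (a point): Centre of a loose pink carton, 40 x 50 x 90 mm high, standing on a ledge of the plinth (105 x 80 mm) beside the yellow lever pad, on its +y side. Leave alone.
- scoop_center (a point): Centre of the pan of a loose aluminium scoop lying on the counter near the right-hand bin, pan 70 x 50 x 28 mm, black handle 90 mm long. Leave alone.

How it is judged:
On the way, in this order (a step that is already met when the one before it is completed fails the run):
1. the red lid is up (over 0.92 rad of 1.05) with the fingers pressing its lever, for 2 s (value of joint red_lid above 0.92 rad and contact force between the fingers and red_lever above 0.3 N), for 2 s.
2. the red lid is shut again (value of joint red_lid below 0.03 rad), for 0.2 s.
At the end, for the whole second after the job is handed in: The red lid was held up past 0.92 rad by its lever for 2 s, then lowered at no more than 2 rad/s; now both lids are shut (under 0.03 rad) and jar, carton and scoop are within 25 mm of where they stood (value of joint each of red_lid, yellow_lid below 0.03 rad and distance of each of jar_center, carton_center, scoop_center from where it was at the start of the episode below 0.025 m); the robot touches nothing.
It fails at once if the red lid drops or slams (falls faster than 2 rad/s) (velocity of joint red_lid below -2 rad/s).
It fails at once if the robot touches the red lid itself (contact force between any of the fingers, the arm and red_lid_c0 above 0.5 N).
It fails at once if the yellow bin is opened (value of joint yellow_lid above 0.1 rad).
It fails at once if the jar, carton or scoop is lifted, pushed or tipped (distance of any of jar_center, carton_center, scoop_center from where it was at the start of the episode above 0.025 m).
It also fails if it takes over 45 s, if anything falls off the work surface, if the arm or the gripper's body presses on something with over 40 N, if the wrist force passes 120 N, or if a joint passes its speed limit or range.

ROBOT

A 7-joint arm with a two-finger parallel gripper is mounted at the origin on the work surface. World frame = base frame: x ahead of the robot, y to its left, z up, the work surface at z = 0. Lengths are in m, angles in rad, forces in N, time in s.
With the tool pointing down it reaches from about 0.35 to 0.9 m from the base axis. Payload 8.1 kg.
Tool frame: the origin (TCP) lies on the mounting face of the last link; the fingertips stand 173 mm ahead of it and the grasp point (between the pads) lies 155 mm ahead of it; z points along the fingers, y is the line along which they close (so a half turn about z gives the same grasp; the last joint's range is limited). The gripper opens to 85 mm and grips with 20 to 120 N. Pads are 22 mm wide; open, the fingers measure 114 mm over their backs; the gripper's body (76 mm by 85 mm) begins 54 mm behind the grasp point. The pads swing forward as they close: fully open they stand 13 mm farther back than shut.
Start: joints at [-1.377, 0.434, 0.025, 1.573, -0.012, 1.134, -0.075], TCP at [0.183, 0.598, 0.405] pointing down, gripper open.
Joint ranges: [-2.62, 2.62], [-0.44, 2.09], [-1.27, 1.32], [0.08, 2.57], [-1.32, 4.46], [0.12, 2], [-2.74, 2.74]. Speed limits (rad/s): [2.22, 2.22, 3.01, 3.01, 3.14, 3.14, 3.14].

INTERFACE

Orientations are given as a rotation vector (axis times angle).
In Python, from workcell import bot gives the robot as it stands.
- The arm moves only by the tool play_rows, never from a script. Its argument "plan" is a list that holds one entry, the list of rows, each a list of 5 numbers: the shift along the world's x, y, z in mm, then the turn about the world's z in degrees, then the finger opening in mm, from 0 to 85.4. A call has 1 to 8 rows; each row is the pose to reach, as a shift and turn from the pose commanded when the call began; what a row does not reach only later rows make up. A row lasts 1/10 s, in which the tool goes at most 50 mm and 8.59 degrees, less where a joint would pass 70% of its speed; a pose out of reach is approached as far as the arm can. A call with a gripper value outside its range is refused whole. The fingers move at their own pace and stop on an object; "grip_force" is the grip in N (left out, the last holds). Time passes only in rows, so rows that repeat a pose let the fingers close. It gives the time, the measured TCP pose, the force, the opening and the grip force at its end, in the units of the state.
- bot.get_obs(): the state, without advancing time (a new reading comes with each control period).
- bot.snapshot(name): name is "scene" or "top"; returns a dict with "frame" (420x560x3 uint8, blue, green, red), "depth" (420x560 float32, m along the optical axis (not along the pixel's ray), 0 where there is no reading), "intrinsics" (3x3 intrinsics, pixels), "eye" and "attitude" of the camera in the world. Camera axes: x right, y down, z forward; pixel columns grow to the right and rows downward; lengths in m; the calibration is good to about 2 mm. A picture is of the moment at which its call begins.
- bot.finish_job(): hands the job in; it is judged then, once.
The state is a dict: "t": time; "joint_positions": joint angles; "joint_vel": joint speeds; "effort": joint torques, N m; "position": TCP position; "ee_rot": TCP orientation; "force": force on the tool from outside, world axes, zero at the start; "torque": the same for the moment, N m; "opening": finger opening in m; "finger_force": force on a finger pad.
Only numpy, scipy, OpenCV 4.12 (cv2) and the standard library are available. Lean on these libraries where they do the work, as an engineer would, in place of code of your own. Each camera call takes 0.05 s, during which the arm holds its last target. There are 200 camera calls.

## Working session

There is one attempt and no reset: what is moved stays moved. The work goes in short steps, Python scripts to look and compute and a tool call to move; the robot and the scene stay as the last step left them, time stands still between calls to the robot, and variables do not carry over. Pictures are saved under pics/ and viewed, at most 10 in all, crops included, and the job is handed in when it is done.

Besides the shell and the picture viewer there is one more tool, called by a JSON object that holds its "method" and its "body". play_rows: Moves the arm, as the interface text tells. Its arguments: {"type":"object","properties":{"plan":{"type":"array"},"grip_force":{"type":"number"}},"required":["plan"]}

```bash
mkdir -p pics; cat > h.py <<'E'
import numpy as np,cv2
from workcell import bot
def snap(n,f):
    s=bot.snapshot(n); cv2.imwrite(f'pics/{f}.png',s['frame']); np.savez(f'{f}.npz',**{k:np.array(v) for k,v in s.items()}); return s
def pts(f):
    s=np.load(f+'.npz'); K=s['intrinsics'];d=s['depth'];h,w=d.shape
    u,v=np.meshgrid(np.arange(w),np.arange(h))
    c=np.stack([(u-K[0,2])/K[0,0]*d,(v-K[1,2])/K[1,1]*d,d],-1)
    A=s['attitude']
    if A.shape!=(3,3):
        from scipy.spatial.transform import Rotation as R
        A=R.from_rotvec(A).as_matrix() if A.size==3 else R.from_quat(A).as_matrix()
    return c@A.T+s['eye'],s['frame'],d
E
python3 - <<'E'
from h import *
for n in('scene','top'):
    s=snap(n,n+'0'); print(s['eye'],np.round(s['attitude'],3))
o=bot.get_obs(); print({k:np.round(v,3) for k,v in o.items()})
a=np.hstack([cv2.imread('pics/scene0.png'),cv2.imread('pics/top0.png')])
E
```

```text
[ 1.1883905  -0.57974871  1.12454959] [-2.302 -0.991  0.364]
[ 0.45969925 -0.04251232  1.23172114] [-2.181  2.156 -0.14 ]
{'t': np.float64(0.1), 'joint_positions': array([-1.377,  0.435,  0.025,  1.574, -0.012,  1.134, -0.075]), 'joint_vel': array([-0.001, -0.001, -0.001, -0.   ,  0.002,  0.001,  0.   ]), 'effort': array([ 3.0000e-03, -6.7176e+01,  1.0280e+00, -3.1690e+01,  1.6000e-02,
        7.0000e-03,  0.0000e+00]), 'position': array([0.183, 0.597, 0.404]), 'ee_rot': array([-4.650e-01, -3.107e+00,  2.000e-03]), 'force': array([ 0.111,  0.161, -0.102]), 'torque': array([-0.001,  0.025,  0.002]), 'finger_force': np.float64(0.0), 'opening': np.float64(0.085)}
```

View pics/top0.png

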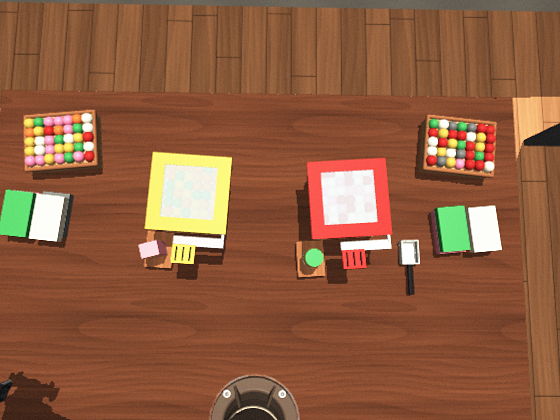

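View pics/scene0.png

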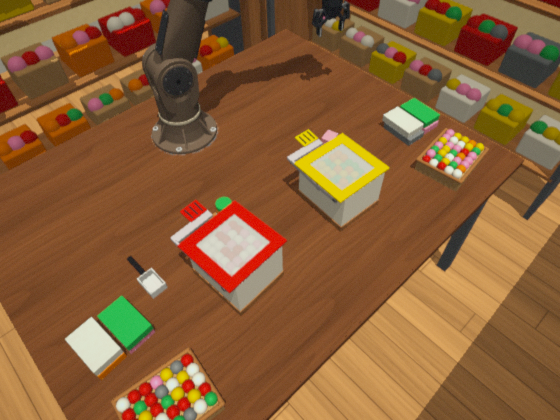

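The top view shows the red lid around (349,198), red pad (355,257), jar cap (314,258), scoop (410,255) and yellow pad (183,254). Next I'll measure them.

```bash
python3 - <<'E'
from h import *
from scipy.spatial.transform import Rotation as R
P,f,d=pts('top0'); hsv=cv2.cvtColor(f,cv2.COLOR_BGR2HSV)
red=((hsv[...,0]<6)|(hsv[...,0]>174))&(hsv[...,1]>170)&(hsv[...,2]>90)
U,V=np.meshgrid(np.arange(560),np.arange(420))
m=red&(U>300)&(U<400)&(V>150)&(V<238)&(P[...,2]>.16)
r=cv2.minAreaRect(P[m][:,:2].astype(np.float32)); print('lid',r,np.median(P[m][:,2]))
m=red&(U>335)&(U<375)&(V>244)&(V<275)
q=P[m]; print('pad',cv2.minAreaRect(q[:,:2].astype(np.float32)),q.mean(0),np.percentile(q[:,2],[5,25,50,75,95]))
for n,(u,v) in dict(jar=(314,258),scoop=(410,255),arm=(365,243),armL=(345,246),armR=(388,241),handle=(410,290),padc=(355,257)).items(): print(n,P[v,u])
c=cv2.resize(f[150:310,280:440],None,fx=3.7,fy=3.7,interpolation=2); cv2.imwrite('pics/c.png',c)
E
```

```text
lid ((0.5958400964736938, -0.19354118406772614), (0.24994924664497375, 0.32078269124031067), 4.1070051193237305) 0.16299087093856635
pad ((0.4550239145755768, -0.1843419373035431), (0.051208555698394775, 0.28234854340553284), 3.935413122177124) [ 0.46118853 -0.25734548  0.16310908] [0.1592834  0.16295623 0.16500993 0.16691456 0.1698674 ]
jar [ 0.46283259 -0.15856367  0.11566518]
scoop [ 0.47511967 -0.45854497  0.00245106]
arm [ 0.50329469 -0.28853489  0.15623175]
armL [ 0.49486999 -0.23584847  0.15587286]
armR [ 0.50927973 -0.34970837  0.15487879]
handle [ 0.37317737 -0.4490613   0.02237027]
padc [ 0.46638815 -0.25980063  0.16587495]
```

View pics/c.png

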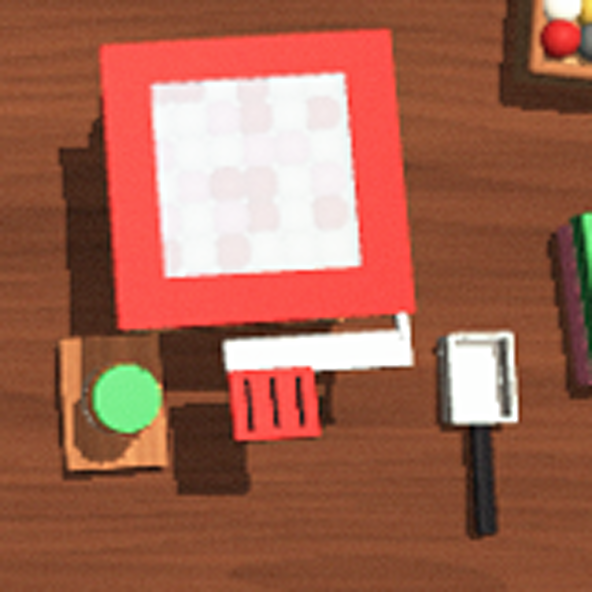

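```bash
python3 - <<'E'
from h import *
from scipy.spatial.transform import Rotation as R
def ray(fn,uv,z):
    s=np.load(fn+'.npz');K=s['intrinsics'];u,v=uv
    r=R.from_rotvec(s['attitude']).as_matrix()@np.array([(u-K[0,2])/K[0,0],(v-K[1,2])/K[1,1],1]);e=s['eye']
    return e+r*(z-e[2])/r[2]
L=[(101,45),(391,30),(414,314),(118,329)]
Pd=[(229,374),(313,368),(320,438),(237,442)]
g=lambda c:((c[0]-1.35)/3.7+280,(c[1]-1.35)/3.7+150)
for z in(.163,.181):
    q=np.array([ray('top0',g(c),z) for c in L]); print('lid',z,np.round(q,3).tolist(),np.linalg.norm(q-np.roll(q,-1,0),axis=1),q.mean(0), np.degrees(np.arctan2(*(q[1]-q[0])[:2])))
    q=np.array([ray('top0',g(c),z) for c in Pd]); print('pad',np.round(q,3).tolist(),np.linalg.norm(q-np.roll(q,-1,0),axis=1),q.mean(0))
P,f,d=pts('top0')
for u,v in [(100,330),(250,300),(260,150),(450,350),(480,290),(270,240)]: print('table',P[v-3:v+4,u-3:u+4].reshape(-1,3).mean(0))
P,f,d=pts('scene0')
for u,v in [(250,150),(100,230),(200,300),(265,243),(210,240),(193,212)]: print('scene',u,v,np.median(P[v-1:v+2,u-1:u+2].reshape(-1,3),0))
E
```

```text
lid 0.163 [[0.717, -0.135, 0.163], [0.731, -0.345, 0.163], [0.526, -0.357, 0.163], [0.513, -0.147, 0.163]] [0.21051238 0.20576016 0.21024899 0.20471666] [ 0.6219665  -0.24592703  0.163     ] 176.18133181084502
pad [[0.482, -0.225, 0.163], [0.487, -0.285, 0.163], [0.438, -0.289, 0.163], [0.435, -0.231, 0.163]] [0.05954553 0.04900383 0.05842829 0.04763066] [ 0.46067991 -0.25744492  0.163     ]
lid 0.181 [[0.713, -0.133, 0.181], [0.727, -0.34, 0.181], [0.525, -0.352, 0.181], [0.512, -0.145, 0.181]] [0.20696682 0.20229463 0.20670786 0.20126871] [ 0.6192335 -0.242501   0.181    ] 176.18133181084502
pad [[0.482, -0.222, 0.181], [0.487, -0.281, 0.181], [0.439, -0.285, 0.181], [0.435, -0.227, 0.181]] [0.05854263 0.04817848 0.05744421 0.04682844] [ 0.46066339 -0.2538249   0.181     ]
table [ 2.48297901e-01  4.53282476e-01 -3.32527038e-04]
table [0.33813408 0.01841508 0.00080307]
table [ 7.91823479e-01 -4.08102128e-03 -2.67612074e-04]
table [ 0.19963748 -0.56940325  0.00062843]
table [ 0.37363795 -0.66569632  0.00124412]
table [ 0.51541059 -0.03833023  0.00101112]
scene 250 150 [ 0.25438757  0.1143648  -0.00052746]
scene 100 230 [ 0.19713767 -0.46925115 -0.00054313]
scene 200 300 [ 0.61647654 -0.38226802 -0.00134237]
scene 265 243 [ 0.68403233 -0.18581088  0.16056312]
scene 210 240 [ 0.5744903  -0.28620214  0.16014272]
scene 193 212 [ 0.468798   -0.26453088  0.16375602]
```

The depth in both views agrees on a pad top at about (0.461, -0.257, 0.165), with the bin turned about 3.6°. I'll travel there with the fingers shut.

{"method": "play_rows", "body": {"plan": [[[30,-40,10,5,0],[55,-85,15,10,0],[80,-130,15,15,0],[105,-175,15,20,0],[130,-220,15,20.5,0],[150,-265,15,20.5,0],[170,-310,15,20.5,0],[190,-355,15,20.5,0]]], "grip_force": 40}}

```text
t: 0.9
position: [0.3712, 0.245, 0.4196]
ee_rot: [0.096, -3.14, -0.0]
force: [1.2, 0.1, 0.4]
opening: -0.0001
finger_force: 0.0
```

{"method": "play_rows", "body": {"plan": [[[15,-45,0,0,0],[25,-90,0,0,0],[35,-135,0,0,0],[45,-180,0,0,0],[55,-225,0,0,0],[60,-270,0,0,0],[65,-315,0,0,0],[65,-360,0,0,0]]]}}

```text
t: 1.7
position: [0.4358, -0.1147, 0.4197]
ee_rot: [-0.096, 3.14, -0.0]
force: [1.2, 1.0, -0.6]
opening: -0.0001
finger_force: 0.0
```

{"method": "play_rows", "body": {"plan": [[[5,-45,0,0,0],[10,-90,0,0,0],[13,-130,-10,0,0],[13,-140,-35,0,0],[13,-140,-60,0,0],[13,-140,-60,0,0]]]}}

```text
t: 2.3
position: [0.4477, -0.2526, 0.3569]
ee_rot: [0.094, -3.135, -0.003]
force: [-0.2, 0.3, 0.2]
opening: 0.0001
finger_force: 0.0
```

```bash
python3 - <<'E'
from h import *
a=snap('top','t1')['frame'];b=snap('scene','s1')['frame']
o=bot.get_obs();print(o['position'],o['force'],o['t'])
c=np.hstack([cv2.resize(a[150:310,280:440],(400,400)),cv2.resize(b[100:260,120:280],(400,400))]);cv2.imwrite('pics/c1.png',c)
E
```

```text
[ 0.44882656 -0.25270252  0.35982508] [ 1.08811414 -0.58256364  0.51020629] 2.4
```

View pics/c1.png

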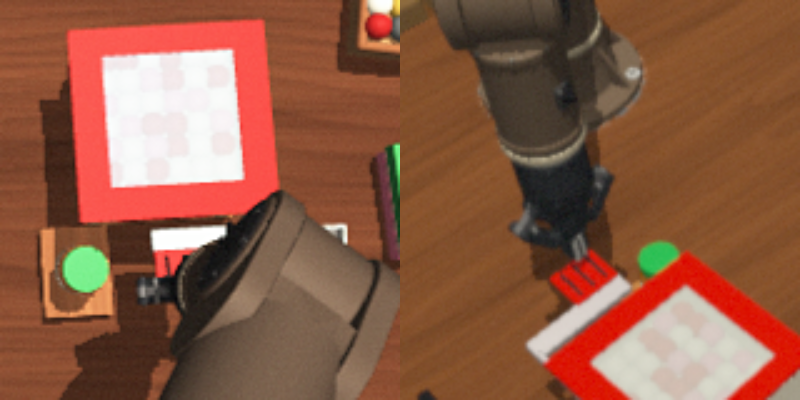

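The right view shows the shut fingertips over the pad, between jar and arm, with clearance. I'll shift 5 mm toward the bin and press gently.

{"method": "play_rows", "body": {"plan": [[[3,0,-5,0,0],[5,-2,-10,0,0],[5,-2,-14,0,0],[5,-2,-17,0,0],[5,-2,-20,0,0],[5,-2,-23,0,0],[5,-2,-26,0,0],[5,-2,-30,0,0]]]}}

```text
t: 3.2
position: [0.4536, -0.255, 0.3296]
ee_rot: [0.095, -3.14, -0.0]
force: [-2.6, -0.1, 4.4]
opening: -0.0005
finger_force: 2.0
```

{"method": "play_rows", "body": {"plan": [[[0,0,-5,0,0],[0,0,-10,0,0],[0,0,-15,0,0],[0,0,-20,0,0],[0,0,-20,0,0]]]}}

```text
t: 3.7
position: [0.4538, -0.2548, 0.309]
ee_rot: [0.096, -3.139, -0.0]
force: [-2.1, 0.4, 2.6]
opening: -0.0
finger_force: 1.4
```

```bash
python3 - <<'E'
from h import *
b=snap('scene','s2')['frame']
o=bot.get_obs();print(o['position'],o['force'],o['t'])
cv2.imwrite('pics/c2.png',cv2.resize(b[60:320,100:360],(520,520)))
E
```

```text
[ 0.45385771 -0.2548667   0.30932518] [-3.06266653 -0.64639371  2.15363831] 3.75
```

View pics/c2.png

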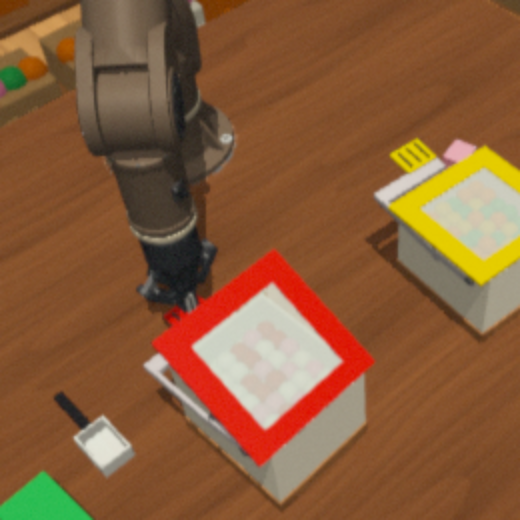

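The lid is rising (front edge at (215,300)) and the fingers are on the pad. I'll keep pressing.

{"method": "play_rows", "body": {"plan": [[[0,0,-5,0,0],[0,0,-10,0,0],[0,0,-15,0,0],[0,0,-20,0,0],[0,0,-25,0,0],[0,0,-29,0,0],[0,0,-32,0,0],[0,0,-34,0,0]]]}}

```text
t: 4.55
position: [0.4538, -0.2549, 0.2754]
ee_rot: [0.096, -3.14, -0.0]
force: [1.4, 0.5, 3.2]
opening: -0.0
finger_force: 1.0
```

{"method": "play_rows", "body": {"plan": [[[0,0,-1.5,0,0],[0,0,-3,0,0],[0,0,-3,0,0]]]}}

```text
t: 4.85
position: [0.4537, -0.2549, 0.2725]
ee_rot: [0.096, -3.14, -0.0]
force: [0.4, -0.1, 1.0]
opening: -0.0
finger_force: 0.6
```

```bash
python3 - <<'E'
from h import *
b=snap('scene','s3')['frame']
o=bot.get_obs();print(o['position'],o['force'],o['t'])
cv2.imwrite('pics/c3.png',cv2.resize(b[60:320,100:360],(520,520)))
P,f,d=pts('s3'); hsv=cv2.cvtColor(f,cv2.COLOR_BGR2HSV)
m=((hsv[...,0]<6)|(hsv[...,0]>174))&(hsv[...,1]>150)&(hsv[...,2]>70)&(P[...,0]>.48)&(P[...,0]<.76)&(P[...,1]<-.1)&(P[...,1]>-.4)&(P[...,2]>.17)
q=P[m];c=q-q.mean(0);n=np.linalg.svd(c,full_matrices=False)[2][2];print(len(q),n,np.arccos(abs(n[2])),q.max(0))
E
```

```text
[ 0.453663   -0.25488176  0.2726045 ] [ 0.48978725 -0.0481      2.18504098] 4.9
2927 [0.83092252 0.05697354 0.55346344] 0.9842793890872088 [ 0.7317454  -0.13693584  0.33255758]
```

View pics/c3.png

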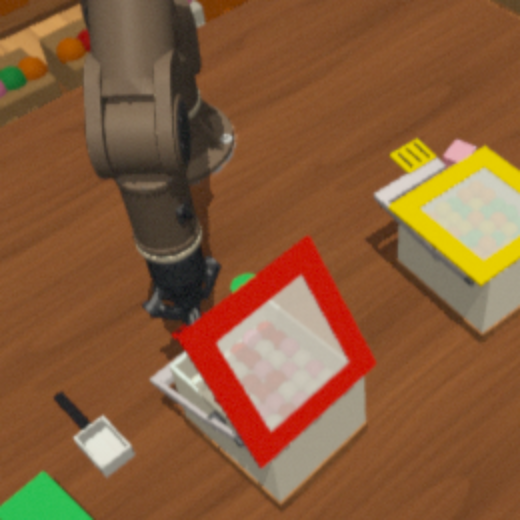

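The lid stands at about 0.98 rad, by a plane fit. A few more mm will bring it to the stop, then hold.

{"method": "play_rows", "body": {"plan": [[[0,0,-1,0,0],[0,0,-2,0,0],[0,0,-3,0,0],[0,0,-4,0,0],[0,0,-4,0,0],[0,0,-4,0,0],[0,0,-4,0,0],[0,0,-4,0,0]]]}}

```text
t: 5.7
position: [0.4537, -0.2549, 0.2687]
ee_rot: [0.096, -3.14, -0.0]
force: [0.8, 0.0, 0.7]
opening: -0.0001
finger_force: 0.5
```

```bash
cat > ang.py <<'E'
from h import *
snap('scene','sx')
o=bot.get_obs();print(o['position'],o['force'],o['t'],o['finger_force'])
P,f,d=pts('sx'); hsv=cv2.cvtColor(f,cv2.COLOR_BGR2HSV)
m=((hsv[...,0]<6)|(hsv[...,0]>174))&(hsv[...,1]>150)&(hsv[...,2]>70)&(P[...,0]>.495)&(P[...,0]<.76)&(P[...,1]<-.1)&(P[...,1]>-.4)&(P[...,2]>.15)
q=P[m];c=q-q.mean(0);n=np.linalg.svd(c,full_matrices=False)[2][2];print(len(q),n,np.arccos(abs(n[2])),q.max(0))
E
python3 ang.py
```

```text
[ 0.45371904 -0.2549005   0.26866372] [-0.81933294  1.73784334  0.64187486] 5.75 0.4751976323314011
3201 [0.86077175 0.05974871 0.50547214] 1.0408672623580804 [ 0.73546998 -0.13787776  0.33884219]
```

{"method": "play_rows", "body": {"plan": [[[0,0,-0.5,0,0],[0,0,-1,0,0],[0,0,-1.5,0,0],[0,0,-1.5,0,0],[0,0,-1.5,0,0]]]}}

```text
t: 6.25
position: [0.4538, -0.255, 0.2678]
ee_rot: [-0.095, 3.14, 0.0]
force: [-2.5, 2.3, 9.3]
opening: -0.0001
finger_force: 5.0
```

Against the stop with 9 N. Now I'll hold for 2.4 s or more.

{"method": "play_rows", "body": {"plan": [[[0,0,0,0,0],[0,0,0,0,0],[0,0,0,0,0],[0,0,0,0,0],[0,0,0,0,0],[0,0,0,0,0],[0,0,0,0,0],[0,0,0,0,0]]]}}

```text
t: 7.05
position: [0.4538, -0.255, 0.2678]
ee_rot: [-0.095, 3.14, 0.0]
force: [-2.0, 2.0, 10.1]
opening: -0.0001
finger_force: 5.0
```

{"method": "play_rows", "body": {"plan": [[[0,0,0,0,0],[0,0,0,0,0],[0,0,0,0,0],[0,0,0,0,0],[0,0,0,0,0],[0,0,0,0,0],[0,0,0,0,0],[0,0,0,0,0]]]}}

```text
t: 7.85
position: [0.4538, -0.255, 0.2677]
ee_rot: [-0.095, 3.14, 0.0]
force: [-2.6, 1.9, 10.1]
opening: 0.0
finger_force: 5.0
```

{"method": "play_rows", "body": {"plan": [[[0,0,0,0,0],[0,0,0,0,0],[0,0,0,0,0],[0,0,0,0,0],[0,0,0,0,0],[0,0,0,0,0],[0,0,0,0,0],[0,0,0,0,0]]]}}

```text
t: 8.65
position: [0.4538, -0.255, 0.2677]
ee_rot: [-0.095, 3.14, 0.0]
force: [-2.5, 0.7, 9.9]
opening: -0.0001
finger_force: 5.0
```

{"method": "play_rows", "body": {"plan": [[[0,0,1,0,0],[0,0,2,0,0],[0,0,4,0,0],[0,0,6,0,0],[0,0,8,0,0],[0,0,10,0,0],[0,0,12,0,0],[0,0,14,0,0]]]}}

```text
t: 9.45
position: [0.4538, -0.2549, 0.2814]
ee_rot: [0.096, -3.14, -0.0]
force: [-1.4, -0.1, 0.7]
opening: -0.0
finger_force: 0.8
```

```bash
python3 ang.py
```

```text
[ 0.45379793 -0.25498136  0.2816542 ] [-2.20544433  0.37525516  0.82376127] 9.5 1.0211578197777271
3360 [0.75326713 0.05162225 0.65568573] 0.8557058530269399 [ 0.73540384 -0.13755702  0.31927895]
```

The lid is following the fingers down (0.86 rad). I'll continue at 20 mm/s.

{"method": "play_rows", "body": {"plan": [[[0,0,2,0,0],[0,0,4,0,0],[0,0,6,0,0],[0,0,8,0,0],[0,0,10,0,0],[0,0,12,0,0],[0,0,14,0,0],[0,0,16,0,0]]]}}

```text
t: 10.3
position: [0.4538, -0.255, 0.2974]
ee_rot: [0.095, -3.14, -0.0]
force: [-1.8, -0.0, 3.5]
opening: 0.0003
finger_force: 1.2
```

{"method": "play_rows", "body": {"plan": [[[0,0,2,0,0],[0,0,4,0,0],[0,0,6,0,0],[0,0,8,0,0],[0,0,10,0,0],[0,0,12,0,0],[0,0,14,0,0],[0,0,16,0,0]]]}}

```text
t: 11.1
position: [0.4539, -0.2549, 0.3134]
ee_rot: [-0.096, 3.14, 0.0]
force: [-2.5, 0.2, 3.4]
opening: -0.0003
finger_force: 1.5
```

{"method": "play_rows", "body": {"plan": [[[0,0,2,0,0],[0,0,4,0,0],[0,0,6,0,0],[0,0,8,0,0],[0,0,10,0,0],[0,0,12,0,0],[0,0,14,0,0],[0,0,16,0,0]]]}}

```text
t: 11.9
position: [0.4545, -0.2548, 0.3296]
ee_rot: [-0.096, 3.139, -0.001]
force: [3.5, 0.8, 1.8]
opening: 0.0001
finger_force: 1.5
```

```bash
python3 ang.py
```

```text
[ 0.45449548 -0.25487378  0.32991982] [2.44807166 1.21412385 4.33064019] 11.95 1.8358662561513484
2888 [0.13693242 0.01027024 0.99052715] 0.13775226989359912 [ 0.73239688 -0.13872454  0.19379724]
```

{"method": "play_rows", "body": {"plan": [[[0,0,1.5,0,0],[0,0,3,0,0],[0,0,4.5,0,0],[0,0,6,0,0],[0,0,7.5,0,0],[0,0,9,0,0],[0,0,10.5,0,0],[0,0,12,0,0]]]}}

```text
t: 12.75
position: [0.4532, -0.2548, 0.3409]
ee_rot: [0.095, -3.138, -0.001]
force: [-0.9, -0.3, 0.4]
opening: -0.0002
finger_force: 0.0
```

```bash
python3 ang.py
```

```text
[ 0.45320508 -0.25487276  0.34106713] [-0.05243791 -1.16304547  0.88601682] 12.8 0.0
2725 [-3.74528655e-04 -1.91803805e-04 -9.99999911e-01] 0.00042078548354248233 [ 0.73245059 -0.13778947  0.16862171]
```

The lid is shut (0.000 rad). I'll move clear.

{"method": "play_rows", "body": {"plan": [[[0,0,10,0,0],[0,0,30,0,0],[-5,0,60,0,0],[-10,0,90,0,0],[-20,20,110,0,0],[-20,40,120,0,0],[-20,40,120,0,0],[-20,40,120,0,0]]]}}

```text
t: 13.6
position: [0.4336, -0.2149, 0.4616]
ee_rot: [-0.097, 3.14, 0.0]
force: [0.7, 0.6, 0.1]
opening: -0.0002
finger_force: 0.0
```

```bash
python3 ang.py; python3 - <<'E'
from h import *
a=snap('top','tf')['frame']
cv2.imwrite('pics/cf.png',a)
E
```

```text
[ 0.43355981 -0.21530962  0.46113221] [-0.34784726  0.3655991  -0.51557174] 13.65 0.0
2718 [ 3.63212567e-04 -1.85523155e-04 -9.99999917e-01] 0.0004078507309682371 [ 0.73174132 -0.13724377  0.16798161]
```

View pics/cf.png

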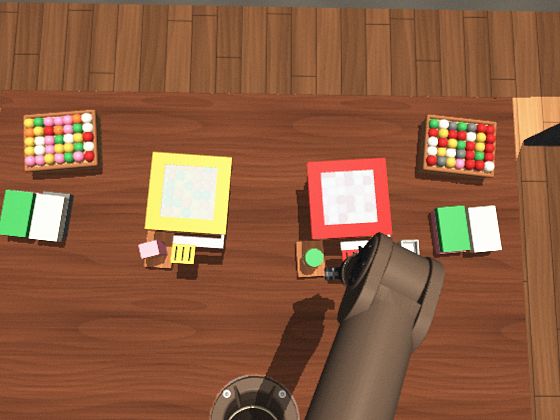

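Both lids are shut. The jar (314,258), carton (150,249) and scoop (410,246) are where they were, and the arm is clear.

```bash
python3 -c "
from workcell import bot
print(bot.finish_job())"
```

```text
the job is handed in; nothing more can be done
None
```

The red lid was opened fully by its lever, held up for more than 2 s and eased shut; the yellow bin, jar, carton and scoop showed no movement, and I handed the job in (no verdict was returned).

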